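# Shake the last smoking tablet out of its slotted tin

### The job

The last smoking-wood tablet is rattling about in the steel tin that lies on the red mat. Pick the tin up, turn its slotted end down over the white ramekin and shake until the tablet lines up with the slot and drops straight into the ramekin; then lay the tin down on one of its long sides on the mat again. Leave the ramekin and the other things where they stand, and do not let the tablet fall on the mat or the table.

Things in the scene. Friction and masses are not known exactly. Their poses are not given: they have to be found in the camera images.
- tin_center (a point): Middle (half-way up) of the loose stainless tin, 104 long x 44 wide x 48 high as it lies, about 150 g, balanced near its middle, walls 2 mm. x runs along its length AWAY from the slotted end, which at the start faces right (world -y) give or take 40 degrees; y across the 44 mm width; z up, out of the side with the closed clear window. Its long sides are plain and parallel.
- tin_slot (a point): Centre of the slot in the black end cap, at its outer face: 52 mm from tin_center along the tin's -x; axes as tin_center. The slot is 17 mm across y and 38 mm tall in z, in the middle of the 4 mm thick cap. The cavity behind is 40 (y) x 44 (z) x 98 mm long. The tablet lies crosswise to the slot: tilting alone only slides it to the cap.
- tablet_center (a point): Centre of the round pressed-wood tablet in the tin, 28 mm diameter x 8 mm thick, 10 g; z is its axis. It starts flat on the tin's floor and slides freely. With the slot pointing steeply down (70 to 90 degrees) brisk up-down strokes of some 5 cm, mixed with sideways ones (1 to 3 cm along tin y), stand it on edge and free it after a chance number of strokes; at 50 degrees they hardly ever do.
- ramekin: White ceramic ramekin standing loose on the mat, 320 g. Origin at the centre of its underside, z up. 55 mm high, 104 mm across the rim, 92 mm across the foot, wall 4 mm, inner floor 5 mm above its underside.
- mat: Red silicone mat fixed on the table, 440 (x) x 920 (y) x 3 mm thick; origin at the centre of its underside, at table height, so its top is at height 3 mm.
- shaker: Bystander: round stainless shaker with a dial top, 64 mm diameter, 113 mm high, stands on the mat; origin at the centre of its underside.
- tumbler: Bystander: glass tumbler, 72 mm diameter, 95 mm high, with a bundle of bamboo skewers in it reaching 165 mm; origin at the centre of its underside.
- tongs: Bystander: steel tongs lying on the mat, 260 long x 55 wide x 22 mm high, along their own x; origin near their middle, on the underside.
- tray: Bystander: closed plastic tray with a clip-on lid, 206 (own x) x 146 (own y) x 55 mm high; origin at the centre of its underside.
Mind the look-alikes: they are no part of the job. Leave any blue or orange look-alike of the part that bears tin_center alone.

How it is judged:
On the way, in this order (a step that is already met when the one before it is completed fails the run):
1. the tin is picked up with the tablet in it (height (world z) of tin_center above 0.05 m and distance between tablet_center and tin_center below 0.055 m), for 0.2 s.
2. the tablet has come out of the tin, which is still in the air, and lies in the ramekin (horizontal distance between tablet_center and ramekin below 0.042 m and z of tablet_center in the frame of ramekin below 0.042 m and height (world z) of tin_center above 0.05 m and distance between tin_center and tablet_center above 0.06 m), for 0.2 s.
At the end, for the whole second after the job is handed in: The tablet lies in the ramekin (centre within 42 mm of its axis, below its rim); the ramekin stands upright within 40 mm of where it began; the tin lies level (0.08 rad) on a long side on the mat (its middle over the mat and under 31 mm high); all is let go (horizontal distance between tablet_center and ramekin below 0.042 m and z of tablet_center in the frame of ramekin between 0 and 0.042 m and angle between ramekin's own z axis and vertical below 0.1 rad and distance of ramekin from where it was at the start of the episode below 0.04 m and angle between tin_center's own x axis and vertical between 1.49 and 1.65 rad and height (world z) of tin_center below 0.031 m and x of tin_center in the frame of mat between -0.22 and 0.22 m and y of tin_center in the frame of mat between -0.46 and 0.46 m and linear speed of ramekin below 0.02 m/s and distance between tin_center and tablet_center above 0.05 m); the robot touches nothing.
It fails at once if the tablet falls on the mat or the table (contact force between tablet and mat above 0.03 N or contact force between tablet and table above 0.03 N).
It fails at once if the ramekin is shoved more than 40 mm or tipped (distance of ramekin from where it was at the start of the episode above 0.04 m or angle between ramekin's own z axis and vertical above 0.5 rad).
It fails at once if a bystander is moved more than 30 mm (distance of any of shaker, tumbler, tongs, tray from where it was at the start of the episode above 0.03 m).
It also fails if it takes over 51 s, if anything falls off the work surface, if the arm or the gripper's body presses on something with over 40 N, if the wrist force passes 120 N, or if a joint passes its speed limit or range.

### The arm

A 7-joint arm with a two-finger parallel gripper is mounted at the origin on the work surface. World frame = base frame: x ahead of the robot, y to its left, z up, the work surface at z = 0. Lengths are in m, angles in rad, forces in N, time in s.
With the tool pointing down it reaches from about 0.4 to 0.85 m from the base axis. Payload 4.4 kg.
Tool frame: the origin (TCP) lies at the very end of the fingers, on their centre line; the grasp point (between the pads) lies 19 mm behind it; z points along the fingers, x is the direction in which the jaws open and shut, and the axes are right-handed (so a half turn about z gives the same grasp; the last joint's range is limited). The gripper opens to 94 mm and grips with 3 to 60 N. Pads are 16 mm wide; open, the fingers measure 119 mm over their backs; the gripper's body (75 mm by 177 mm) begins 78 mm behind the grasp point.
Start: joints at [1.091, 0.628, 0.038, 1.517, -0.027, 0.996, -0.02], TCP at [0.261, -0.595, 0.205] pointing down, gripper open.
Joint ranges: [-3.06, 3.06], [-0.37, 2.12], [-1.25, 1.32], [0.18, 2.47], [-1.1, 4.24], [0.23, 1.98], [-2.94, 2.94]. Speed limits (rad/s): [2.57, 2.57, 3.14, 3.14, 3.14, 3.14, 3.14].

### API

Orientations are given as a unit quaternion [w, x, y, z].
In Python, from cell import readout, grab_frame, get_calibration, arm gives the robot as it stands.
- The arm moves only by the tool jog_arm, never from a script. Its argument "steps" is a list of rows, each a list of 7 numbers: the gripper's target within -1 to 1 (fully open at 1, half-way at 0, shut at -1), then the shift along the tool's x, y, z in m, then the turn, a rotation vector about the tool's x, y, z in rad. A call has 1 to 5 rows; each row shifts and turns the pose as measured when the row begins, along the tool's axes as they then stand; what a row does not reach is not made up. A row lasts 1/12 s, in which the tool goes at most 41.7 mm and 7.16 degrees, less where a joint would pass 70% of its speed; a pose out of reach is approached as far as the arm can. A call with a gripper value outside its range is refused whole. The fingers move at their own pace and stop on an object; "newtons" is the grip in N (left out, the last holds). Time passes only in rows, so rows that do not move let the fingers close. It gives the time, the measured TCP pose, the force and the opening at its end, in the units of the state.
- readout.state(): the state, without advancing time (a new reading comes with each control period).
- grab_frame(name): name is "side" or "top"; returns the picture (400x640x3 uint8, red, green, blue); there is no depth.
- get_calibration(name): a dict with "mtx" (3x3 intrinsics, pixels), "rvec" (rotation vector, rad) and "tvec" (3), from world to camera coordinates, as OpenCV has them. Camera axes: x right, y down, z forward; pixel columns grow to the right and rows downward; lengths in m; the calibration is good to about 2 mm. A picture is of the moment at which its call begins. get_calibration takes no time and is no camera call.
- arm.job_done(): hands the job in, once; it reports no verdict.
The state is a dict: "time_s": time; "joint_pos": joint angles; "joint_vel": joint speeds; "tau": joint torques, N m; "position": TCP position; "eef_rot": TCP orientation; "contact_force": force on the tool from outside, world axes, zero at the start; "wrist_torque": the same for the moment, N m; "width": opening from 0.0 (shut) to 1.0 (fully open).
Only numpy, scipy, OpenCV 4.12 (cv2) and the standard library are available. Lean on these libraries where they do the work, as an engineer would, in place of code of your own. Each camera call takes 0.05 s, during which the arm holds its last target. There are 200 camera calls.

## Working session

There is one attempt and no reset: what is moved stays moved. The work goes in short steps, Python scripts to look and compute and a tool call to move; the robot and the scene stay as the last step left them, time stands still between calls to the robot, and variables do not carry over. Pictures are saved under pics/ and viewed, about 8 in all and at most 12, crops included, and the job is handed in when it is done.

Besides the shell and the picture viewer there is one more tool, called after "Call:" as name([rows], argument=value, ...), one row to a line, values as JSON. jog_arm: Moves the arm, as the interface text tells. Its arguments: {"type":"object","properties":{"steps":{"type":"array"},"newtons":{"type":"number"}},"required":["steps"]}

```bash
mkdir -p pics; ls; cat > h.py <<'E'
import numpy as np, cv2
from scipy.spatial.transform import Rotation as R
from cell import readout, grab_frame, get_calibration, arm
def cal(n):
    c=get_calibration(n); return np.array(c["mtx"],float),np.array(c["rvec"],float).ravel(),np.array(c["tvec"],float).ravel()
def ray(n,uv):
    K,r,t=cal(n); Rm=cv2.Rodrigues(r)[0]
    uv=np.atleast_2d(uv).astype(float)
    d=(np.linalg.inv(K)@np.c_[uv,np.ones(len(uv))].T).T@Rm
    return -Rm.T@t,d
def onz(n,uv,z):
    o,d=ray(n,uv); return o+d*((z-o[2])/d[:,2])[:,None]
def proj(n,p):
    K,r,t=cal(n); return cv2.projectPoints(np.atleast_2d(p).astype(float),r,t,K,None)[0][:,0]
def snap(n,f):
    im=grab_frame(n); cv2.imwrite(f,im[:,:,::-1]); return im
def tool(): 
    s=readout.state(); q=s["eef_rot"]; return np.array(s["position"]),R.from_quat([q[1],q[2],q[3],q[0]])
E
python3 - <<'E'
from h import *
snap("top","pics/t0.png");snap("side","pics/s0.png")
for n in("top","side"):
    print(n,ray(n,[320,200])); 
p,r=tool();print(p,r.as_matrix().round(3),readout.state())
E
```

```text
pics
top (array([ 0.35000272, -0.00309826,  1.226715  ]), array([[ 0.20131572,  0.01020256, -0.97949449]]))
side (array([ 0.47392484, -0.87331703,  0.53773831]), array([[ 0.09893924,  0.86464686, -0.49303159]]))
[ 0.26114869 -0.59460381  0.20470183] [[ 0.402 -0.916 -0.001]
 [-0.916 -0.402  0.001]
 [-0.002  0.    -1.   ]] {'time_s': 0.1, 'joint_pos': array([ 1.09118464,  0.62918422,  0.03846111,  1.51823527, -0.02697806,
        0.99629828, -0.01999547]), 'joint_vel': array([ 0.00032628, -0.00054878, -0.00050065, -0.00249673,  0.00064065,
        0.00085789,  0.0015668 ]), 'tau': array([ 3.06746966e-03, -5.50793087e+01,  1.14743460e+00, -1.87118876e+01,
       -5.21635870e-02,  1.91039115e-02,  2.68945911e-05]), 'position': array([ 0.26114869, -0.59460381,  0.20470183]), 'eef_rot': array([-4.22580499e-04,  8.37288765e-01, -5.46760349e-01, -6.83278304e-04]), 'contact_force': array([-0.15202117,  0.05663962,  0.47150814]), 'wrist_torque': array([-0.00446349,  0.00813026, -0.02573654]), 'width': 0.9969254138008486}
```

View pics/t0.png

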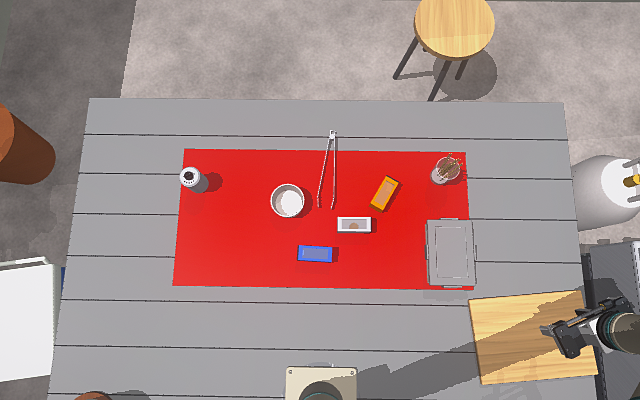

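View pics/s0.png

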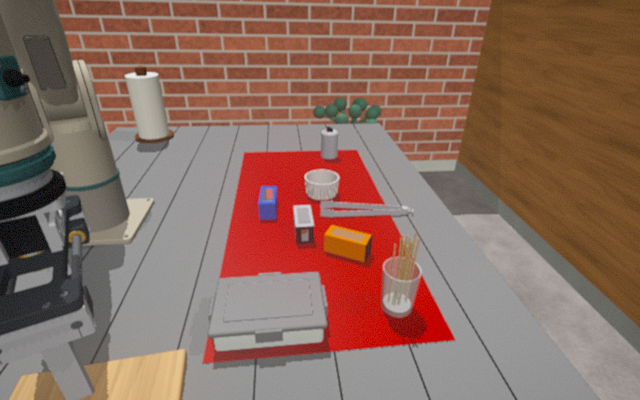

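The top view shows the steel tin at about (354,225), with its tablet visible through the window. The ramekin is at (288,201). The blue (315,254) and orange (384,193) tins are look-alikes. The side view shows the steel tin's slotted black cap facing the camera at (304,235).

```bash
python3 - <<'E'
from h import *
im=cv2.imread("pics/t0.png"); hsv=cv2.cvtColor(im,cv2.COLOR_BGR2HSV)
red=((hsv[...,0]<8)|(hsv[...,0]>172))&(hsv[...,1]>150)
nr=(~red).astype(np.uint8)
def comp(u,v):
    n,l,s,c=cv2.connectedComponentsWithStats(nr,connectivity=4); k=l[v,u]; return (l==k).astype(np.uint8),s[k]
for nm,u,v,z in(("tin",340,218,.051),("ram",275,201,.058)):
    m,s=comp(u,v); print(nm,s)
    c=max(cv2.findContours(m,0,1)[0],key=cv2.contourArea)
    if nm=="ram":
        (a,b),r=cv2.minEnclosingCircle(c); P=onz("top",[[a,b],[a+r,b]],z);print(a,b,r,P)
    w=onz("top",c[:,0],z)[:,:2]; print(cv2.minAreaRect((w*1000).astype(np.float32)))
# bright top face of tin
g=cv2.cvtColor(im,cv2.COLOR_BGR2GRAY)
cv2.imwrite("pics/c0.png",np.hstack([cv2.resize(im[195:255,320:385],None,fx=6,fy=6,interpolation=0),cv2.resize(cv2.imread("pics/s0.png")[195:255,270:335],None,fx=6,fy=6,interpolation=0)]))
E
```

```text
tin [337 217  35  16 558]
((517.5387573242188, -94.99690246582031), (45.74782180786133, 103.47566986083984), 0.8130583763122559)
ram [270 184  35  34 929]
287.1842041015625 200.4122772216797 17.437517166137695 [[0.58753631 0.108999   0.058     ]
 [0.58827591 0.0558784  0.058     ]]
((587.68310546875, 109.68287658691406), (102.59272003173828, 103.80290985107422), 0.7828044891357422)
```

View pics/c0.png

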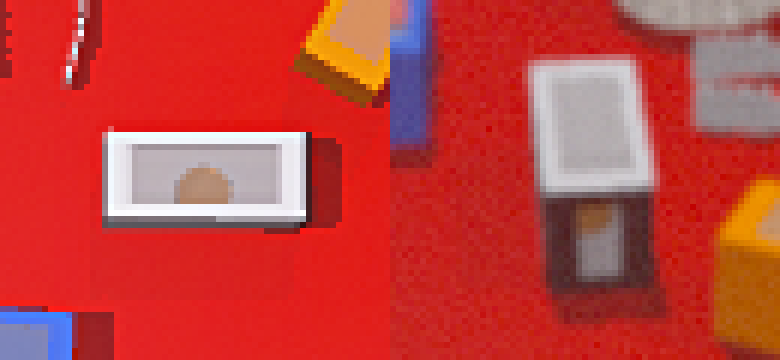

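Tin centre is at about (0.519, -0.096) with its length along y, and the ramekin is at about (0.588, 0.109). The measured sizes match the given ones. Moving over to the tin now.

Call:
jog_arm([
  [1,-0.025,-0.031,0,0,0,0],
  [1,-0.025,-0.031,0,0,0,0],
  [1,-0.025,-0.031,0,0,0,0],
  [1,-0.025,-0.031,0,0,0,0],
  [1,-0.025,-0.031,0,0,0,0],
], newtons=40)

```text
time_s: 0.52
position: [0.347, -0.4214, 0.2006]
eef_rot: [0.003, 0.832, -0.555, -0.002]
contact_force: [1.4, 0.1, -0.1]
width: 1.0
```

Call:
jog_arm([
  [1,-0.025,-0.031,0,0,0,0],
  [1,-0.025,-0.031,0,0,0,0],
  [1,-0.025,-0.031,0,0,0,0],
  [1,-0.025,-0.031,0,0,0,0],
  [1,-0.025,-0.031,0,0,0,0],
])

```text
time_s: 0.93
position: [0.4435, -0.2369, 0.1984]
eef_rot: [0.003, 0.831, -0.556, -0.004]
contact_force: [1.2, -1.0, 0.1]
width: 1.003
```

Call:
jog_arm([
  [1,0,0,0,0,0,-0.12],
  [1,0,0,0,0,0,-0.12],
  [1,0,0,0,0,0,-0.12],
  [1,0,0,0,0,0,-0.12],
  [1,0,0,0,0,0,-0.12],
])

```text
time_s: 1.35
position: [0.4505, -0.2194, 0.1973]
eef_rot: [-0.001, 0.962, -0.272, -0.005]
contact_force: [-0.4, 0.3, 0.1]
width: 0.996
```

Call:
jog_arm([
  [1,0,0,0,0,0,-0.12],
  [1,0,0,0,0,0,-0.12],
  [1,0,0,0,0,0,-0.12],
  [1,0,0,0,0,0,-0.12],
  [1,0,0,0,0,0,-0.077],
])

```text
time_s: 1.77
position: [0.4493, -0.2182, 0.1959]
eef_rot: [-0.003, 1.0, 0.015, -0.006]
contact_force: [-0.2, -0.7, 0.1]
width: 1.001
```

```bash
python3 - <<'E'
from h import *
p,r=tool();print(p,r.as_matrix().round(3),readout.state()['joint_pos'].round(2),readout.state()['time_s'])
print("remaining tool frame",r.inv().apply(np.array([.519,-.096,.2])-p).round(4))
u=np.array([[293.3,205.8],[310,205],[295,227],[313.7,225.8]])
q=onz("side",u,.051);print(q.round(3),q.mean(0))
print(onz("top",[[353.5,223.8]],.051))
E
```

```text
[ 0.44925785 -0.21823182  0.19594113] [[ 0.999  0.03  -0.013]
 [ 0.031 -1.     0.007]
 [-0.013 -0.007 -1.   ]] [ 0.61  0.45 -0.31  1.92  0.18  0.81  0.24] 1.7667
remaining tool frame [ 0.0734 -0.1201 -0.0041]
[[ 0.498 -0.045  0.051]
 [ 0.542 -0.044  0.051]
 [ 0.498 -0.145  0.051]
 [ 0.543 -0.144  0.051]] [ 0.5205137  -0.09443036  0.051     ]
[[ 0.51956988 -0.09330888  0.051     ]]
```

Call:
jog_arm([
  [1,0.018,-0.03,0,-0.007,0.013,0.03],
  [1,0.018,-0.03,0,0,0,0],
  [1,0.018,-0.03,0,0,0,0],
  [1,0.018,-0.03,0.02,0,0,0],
  [1,0,0,0.03,0,0,0],
])

```text
time_s: 2.18
position: [0.5253, -0.0992, 0.1478]
eef_rot: [0.001, 1.0, -0.005, 0.005]
contact_force: [0.5, 0.5, 0.3]
width: 1.0
```

Call:
jog_arm([
  [1,0,0,0.035,0,0,0],
  [1,0,0,0,0,0,0],
])

```text
time_s: 2.35
position: [0.5242, -0.0958, 0.108]
eef_rot: [-0.0, 1.0, -0.003, 0.002]
contact_force: [-0.4, -0.5, -0.3]
width: 1.002
```

```bash
python3 - <<'E'
from h import *
p,r=tool();print(p,r.as_matrix().round(3))
print("remaining tool frame",r.inv().apply(np.array([.520,-.095,.009])-p).round(4))
E
```

```text
[ 0.52415142 -0.09579683  0.1079852 ] [[ 1.    -0.005  0.005]
 [-0.005 -1.     0.   ]
 [ 0.005 -0.    -1.   ]]
remaining tool frame [-0.0046 -0.0008  0.099 ]
```

Call:
jog_arm([
  [1,-0.004,0,0.03,0,0,0],
  [1,0,0,0.03,0,0,0],
  [1,0,0,0.02,0,0,0],
  [1,0,0,0.005,0,0,0],
  [1,0,0,0,0,0,0],
])

```text
time_s: 2.77
position: [0.5224, -0.0974, 0.0236]
eef_rot: [0.001, 1.0, -0.003, 0.003]
contact_force: [-0.3, -0.1, 0.5]
width: 1.0
```

```bash
python3 - <<'E'
from h import *
p,r=tool();print(p,r.as_matrix().round(3))
print("remaining tool frame",r.inv().apply(np.array([.520,-.095,.009])-p).round(4))
E
```

```text
[ 0.52235806 -0.09736875  0.02360846] [[ 1.    -0.006  0.006]
 [-0.006 -1.    -0.002]
 [ 0.006  0.002 -1.   ]]
remaining tool frame [-0.0025 -0.0024  0.0146]
```

Call:
jog_arm([
  [1,-0.002,-0.002,0.012,0,0,0],
  [1,0,0,0,0,0,0],
  [-0.3,0,0,0,0,0,0],
  [-1,0,0,0,0,0,0],
  [-1,0,0,0,0,0,0],
])

```text
time_s: 3.18
position: [0.5249, -0.0979, 0.0187]
eef_rot: [0.002, 1.0, -0.005, 0.008]
contact_force: [-1.3, 0.5, 0.1]
width: 0.82
```

Call:
jog_arm([
  [-1,0,0,0,0,0,0],
  [-1,0,0,0,0,0,0],
  [-1,0,0,0,0,0,0],
])

```text
time_s: 3.43
position: [0.5267, -0.0986, 0.0213]
eef_rot: [0.002, 1.0, -0.005, 0.01]
contact_force: [0.0, -0.7, -0.3]
width: 0.61
```

Call:
jog_arm([
  [-1,-0.006,0,0.012,0,0,0],
  [-1,0,0,0.002,0,0,0],
])

```text
time_s: 3.6
position: [0.522, -0.0989, 0.0081]
eef_rot: [0.003, 1.0, -0.005, 0.011]
contact_force: [-2.1, 0.2, -0.1]
width: 0.472
```

Call:
jog_arm([
  [-1,0,0,0,0,0,0],
  [-1,0,0,0,0,0,0],
])

```text
time_s: 3.77
position: [0.5227, -0.0988, 0.0081]
eef_rot: [0.003, 1.0, -0.005, 0.011]
contact_force: [0.4, 0.6, -0.2]
width: 0.469
```

Call:
jog_arm([
  [-1,0,0,-0.015,0,0,0],
  [-1,0,0,-0.025,0,0,0],
  [-1,0,0,-0.03,0,0,0],
  [-1,0,0,-0.03,0,0,0],
  [-1,0,0,-0.03,0,0,0],
])

```text
time_s: 4.18
position: [0.5144, -0.0968, 0.1368]
eef_rot: [0.001, 1.0, -0.004, 0.003]
contact_force: [1.3, -0.3, -1.0]
width: 0.466
```

Call:
jog_arm([
  [-1,0.01,-0.02,-0.03,0,0,0],
  [-1,0.01,-0.025,-0.01,0,0,0],
  [-1,0.01,-0.03,0,0,0,0],
  [-1,0.01,-0.03,0,0,0,0],
  [-1,0.01,-0.03,0,0,0,0],
])

```text
time_s: 4.6
position: [0.5689, 0.0313, 0.1878]
eef_rot: [0.005, 1.0, -0.013, 0.008]
contact_force: [0.3, -0.1, -1.7]
width: 0.469
```

Call:
jog_arm([
  [-1,0.008,-0.03,0,0,0,0],
  [-1,0,-0.03,0,0,0,0],
  [-1,0,-0.015,0,0,0,0],
  [-1,0,0,0,0,0,0],
])

```text
time_s: 4.93
position: [0.5801, 0.1191, 0.1888]
eef_rot: [0.001, 1.0, -0.009, 0.009]
contact_force: [-0.8, 1.7, -2.0]
width: 0.467
```

```bash
python3 - <<'E'
from h import *
p,r=tool();print(p,r.as_matrix().round(3),readout.state()['joint_pos'].round(2),readout.state()['width'])
E
```

```text
[0.58009301 0.11909754 0.1887862 ] [[ 1.    -0.017  0.017]
 [-0.017 -1.    -0.003]
 [ 0.017  0.003 -1.   ]] [-0.07  0.57 -0.29  1.72  0.21  0.87 -0.46] 0.46681976031888445
```

Call:
jog_arm([
  [-1,0,0,0,0.11,0,0],
  [-1,0,0,0,0.11,0,0],
  [-1,0,0,0,0.11,0,0],
  [-1,0,0,0,0.11,0,0],
  [-1,0,0,0,0.11,0,0],
])

```text
time_s: 5.35
position: [0.5785, 0.134, 0.1941]
eef_rot: [-0.28, 0.96, 0.011, 0.012]
contact_force: [-0.3, 0.1, -2.1]
width: 0.467
```

Call:
jog_arm([
  [-1,0,0,0,0.11,0,0],
  [-1,0,0,0,0.11,0,0],
  [-1,0,0,0,0.11,0,0],
  [-1,0,0,0,0.11,0,0],
  [-1,0,0,0,0.11,0,0],
])

```text
time_s: 5.77
position: [0.5824, 0.1182, 0.196]
eef_rot: [-0.536, 0.844, 0.01, 0.02]
contact_force: [0.5, -0.0, -1.8]
width: 0.465
```

```bash
cat > st.py <<'E'
from h import *
s=readout.state();p,r=tool();M=r.as_matrix();print(p.round(4),M.round(3),s['joint_pos'].round(2),s['width'],s['time_s'])
c=p-.019*M[:,2];sl=c-.052*-M[:,1]  # tin x = -tool y
print("tin c",c.round(3),"slot",sl.round(3),"tilt",np.degrees(np.arcsin(-M[2,1])).round(1))
d=np.array([.5875,.109,.08])-sl;print("slot->goal in tool frame",r.inv().apply(d).round(3),d.round(3))
E
python3 st.py
```

```text
[0.5824 0.1182 0.196 ] [[ 0.999  0.038  0.023]
 [-0.005 -0.425  0.905]
 [ 0.045 -0.904 -0.424]] [ 0.86  1.11 -0.98  1.74 -0.38  0.83  0.49] 0.4650559700595338 5.7667
tin c [0.582 0.101 0.204] slot [0.584 0.079 0.157] tilt 64.7
slot->goal in tool frame [0.    0.057 0.06 ] [ 0.004  0.03  -0.077]
```

Call:
jog_arm([
  [-1,0,0.01,0.01,0.1,0,0],
  [-1,0,0.01,0.01,0.1,0,0],
  [-1,0,0.01,0.01,0.05,0,0],
  [-1,0,0,0,0,0,0],
])

```text
time_s: 6.1
position: [0.5873, 0.1212, 0.144]
eef_rot: [-0.639, 0.769, 0.001, 0.025]
contact_force: [-1.1, -1.1, -2.0]
width: 0.465
```

```bash
python3 st.py; python3 -c "
from h import *
snap('side','pics/s1.png')"
```

```text
[0.5873 0.1212 0.144 ] [[ 0.999  0.033  0.037]
 [-0.03  -0.183  0.983]
 [ 0.04  -0.983 -0.182]] [ 0.91  1.4  -1.01  1.68 -0.39  0.88  0.64] 0.4654427430238351 6.1
tin c [0.587 0.102 0.147] slot [0.588 0.093 0.096] tilt 79.3
slot->goal in tool frame [-0.002  0.013  0.019] [-0.001  0.016 -0.016]
```

View pics/s1.png

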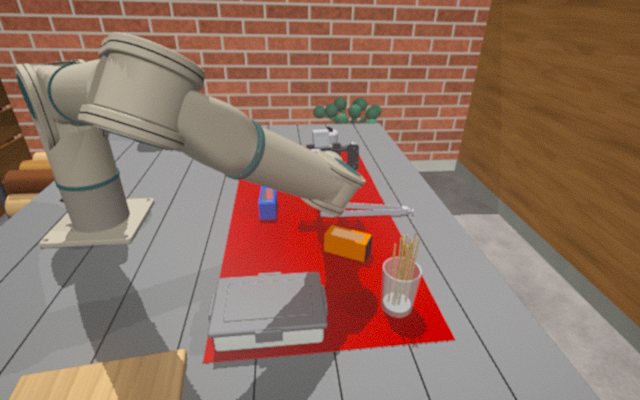

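Call:
jog_arm([
  [-1,0,0.002,0.014,0,0,0.02],
  [-1,0,0,0,0,0,0],
])

```text
time_s: 6.32
position: [0.5893, 0.1318, 0.1425]
eef_rot: [-0.637, 0.771, -0.007, 0.021]
contact_force: [-0.6, 0.2, -0.5]
width: 0.465
```

Call:
jog_arm([
  [-1,0,-0.04,-0.007,0,0,0],
  [-1,0,-0.012,-0.002,0,0,0],
  [-1,0,0.04,0.007,0,0,0],
  [-1,0,0.012,0.002,0,0,0],
  [-1,0,0,0,0,0,0],
])

```text
time_s: 6.73
position: [0.5919, 0.129, 0.1536]
eef_rot: [-0.632, 0.775, 0.0, 0.027]
contact_force: [0.3, -0.8, -0.3]
width: 0.468
```

```bash
python3 st.py
```

```text
[0.5919 0.129  0.1536] [[ 0.999  0.034  0.042]
 [-0.034 -0.202  0.979]
 [ 0.042 -0.979 -0.2  ]] [ 0.9   1.37 -1.02  1.69 -0.41  0.85  0.62] 0.4683961440352798 6.7333
tin c [0.591 0.11  0.157] slot [0.593 0.1   0.107] tilt 78.2
slot->goal in tool frame [-0.007  0.024  0.014] [-0.005  0.009 -0.027]
```

Call:
jog_arm([
  [-1,-0.006,0.022,0.012,0.02,0,0],
  [-1,0,-0.04,-0.008,0,0,0],
  [-1,0,-0.01,-0.002,0,0,0],
  [-1,0,0.041,0.008,0,0,0],
  [-1,0,0.015,0.003,0,0,0],
])

```text
time_s: 7.15
position: [0.585, 0.1419, 0.1188]
eef_rot: [-0.65, 0.759, -0.003, 0.022]
contact_force: [0.1, -1.1, -2.8]
width: 0.466
```

Call:
jog_arm([
  [-1,0.015,0,0,0,0,0],
  [-1,-0.02,0,0,0,0,0],
  [-1,0,-0.041,-0.008,0,0,0],
  [-1,0,0.035,0.007,0,0,0],
  [-1,0,0.015,0.003,0,0,0],
])

```text
time_s: 7.57
position: [0.5856, 0.1391, 0.1192]
eef_rot: [-0.647, 0.762, 0.001, 0.029]
contact_force: [-1.2, -0.9, -2.8]
width: 0.465
```

```bash
python3 st.py; python3 -c "
from h import *
a=snap('top','pics/t1.png')[:,:,::-1]
cv2.imwrite('pics/c1.png',cv2.resize(a[150:250,240:380],None,fx=5,fy=5,interpolation=2))"
```

```text
[0.5856 0.1391 0.1192] [[ 0.998  0.038  0.043]
 [-0.036 -0.162  0.986]
 [ 0.045 -0.986 -0.161]] [ 0.9   1.46 -1.01  1.69 -0.39  0.83  0.68] 0.4652914036376049 7.5667
tin c [0.585 0.12  0.122] slot [0.587 0.112 0.071] tilt 80.4
slot->goal in tool frame [ 0.001 -0.008 -0.004] [ 0.001 -0.003  0.009]
```

View pics/c1.png

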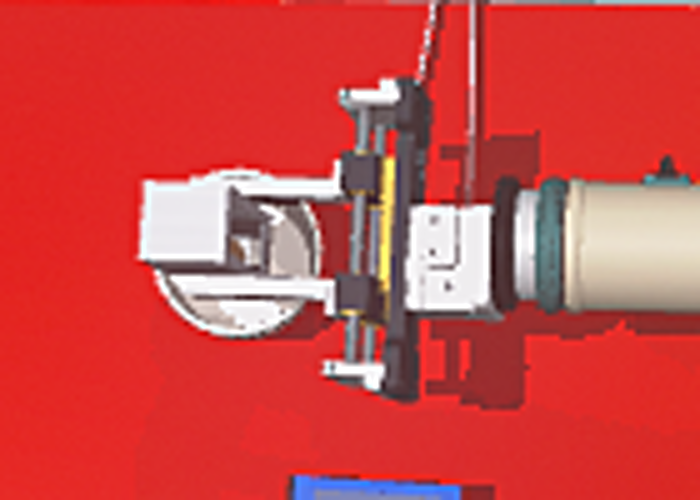

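The crop shows the tin upright over the ramekin. A brown patch behind the window at about (287.6,199) in full-image pixels is the tablet, still in the tin at the cap. I'll keep shaking and track the brown patch numerically.

```bash
cat > look.py <<'E'
from h import *
import sys
im=snap("top",sys.argv[1]); hsv=cv2.cvtColor(im,cv2.COLOR_RGB2HSV)
m=((hsv[...,0]>=6)&(hsv[...,0]<=20)&(hsv[...,1]>60)&(hsv[...,1]<200)&(hsv[...,2]>60)).astype(np.uint8); m[:175]=0;m[225:]=0;m[:,:262]=0;m[:,312:]=0
v,u=np.nonzero(m); print("brown n",len(u),"uv",(u.mean().round(1),v.mean().round(1)) if len(u) else None)
p,r=tool();M=r.as_matrix();c=p-.019*M[:,2]
print("expect in tin at cap",proj("top",[c+.034*M[:,1]]).round(1), "in ramekin", onz("top",[[u.mean(),v.mean()]],.012).round(3) if len(u) else None)
E
python3 look.py pics/t2.png; python3 -c "
from h import *
im=cv2.imread('pics/t1.png');print(cv2.cvtColor(im,cv2.COLOR_BGR2HSV)[196:203,284:292].tolist())"
```

```text
brown n 17 uv (np.float64(301.8), np.float64(201.1))
expect in tin at cap [[283.7 198. ]] in ramekin [[0.595 0.067 0.012]]
[[[120, 4, 255], [160, 21, 145], [176, 68, 86], [177, 78, 85], [175, 75, 85], [176, 70, 87], [176, 71, 86], [178, 70, 88]], [[120, 3, 255], [171, 43, 102], [0, 34, 142], [154, 11, 157], [158, 13, 155], [167, 15, 155], [171, 37, 109], [175, 48, 101]], [[120, 1, 255], [169, 40, 101], [9, 101, 124], [10, 64, 160], [111, 7, 253], [126, 5, 245], [4, 20, 178], [2, 18, 185]], [[0, 0, 255], [168, 44, 105], [10, 123, 126], [9, 111, 124], [8, 37, 181], [125, 6, 240], [2, 21, 170], [0, 17, 177]], [[138, 5, 233], [171, 38, 106], [9, 95, 126], [9, 116, 125], [9, 99, 121], [120, 6, 245], [6, 20, 187], [2, 19, 175]], [[140, 3, 242], [169, 37, 110], [165, 29, 122], [6, 69, 125], [9, 108, 118], [174, 13, 204], [8, 20, 190], [8, 20, 195]], [[156, 14, 184], [173, 39, 111], [167, 33, 124], [164, 31, 122], [178, 38, 122], [141, 8, 219], [8, 19, 199], [10, 19, 201]]]
```

Call:
jog_arm([
  [-1,0,-0.041,-0.007,0,0,0],
  [-1,0,-0.02,-0.003,0,0,0],
  [-1,0,0.041,0.007,0,0,0],
  [-1,0.012,0.01,0.002,0,0,0],
  [-1,-0.02,0,0,0,0,0],
])

```text
time_s: 8.08
position: [0.5852, 0.1418, 0.1442]
eef_rot: [-0.65, 0.759, 0.004, 0.035]
contact_force: [1.1, -0.1, -0.6]
width: 0.463
```

Call:
jog_arm([
  [-1,0.008,-0.041,-0.007,0,0,0],
  [-1,0,-0.02,-0.003,0,0,0],
  [-1,0,0.041,0.007,0,0,0],
  [-1,0.012,0.01,0.002,0,0,0],
  [-1,-0.02,0,0,0,0,0],
])

```text
time_s: 8.5
position: [0.5853, 0.1427, 0.1601]
eef_rot: [-0.65, 0.759, 0.008, 0.039]
contact_force: [1.0, 0.0, -1.1]
width: 0.469
```

```bash
python3 look.py pics/t3.png; python3 st.py
```

```text
brown n 17 uv (np.float64(309.5), np.float64(195.5))
expect in tin at cap [[281.3 198.9]] in ramekin [[0.614 0.043 0.012]]
[0.576  0.1432 0.1588] [[ 0.998  0.059  0.038]
 [-0.028 -0.153  0.988]
 [ 0.064 -0.986 -0.151]] [ 0.91  1.41 -1.05  1.73 -0.41  0.83  0.67] 0.46495306620539983 8.55
tin c [0.575 0.124 0.162] slot [0.578 0.116 0.11 ] tilt 80.5
slot->goal in tool frame [ 0.007  0.032 -0.002] [ 0.009 -0.007 -0.03 ]
```

```bash
python3 - <<'E'
s=open('look.py').read()
s=s.replace("hsv[...,0]<=20","hsv[...,0]<=16").replace("m[:,312:]=0","m[:,297:]=0")
s=s.replace('im=snap("top",sys.argv[1])','im=cv2.imread(sys.argv[2])[:,:,::-1].copy() if len(sys.argv)>2 else snap("top",sys.argv[1])')
open('look.py','w').write(s)
E
for k in 1 2 3; do python3 look.py x pics/t$k.png|head -1; done; python3 -c "
import cv2
cv2.imwrite('pics/c3.png',cv2.resize(cv2.imread('pics/t3.png')[175:235,255:335],None,fx=8,fy=8,interpolation=2))"
```

```text
brown n 9 uv (np.float64(286.9), np.float64(199.6))
brown n 6 uv (np.float64(287.0), np.float64(199.2))
brown n 0 uv None
```

View pics/c3.png

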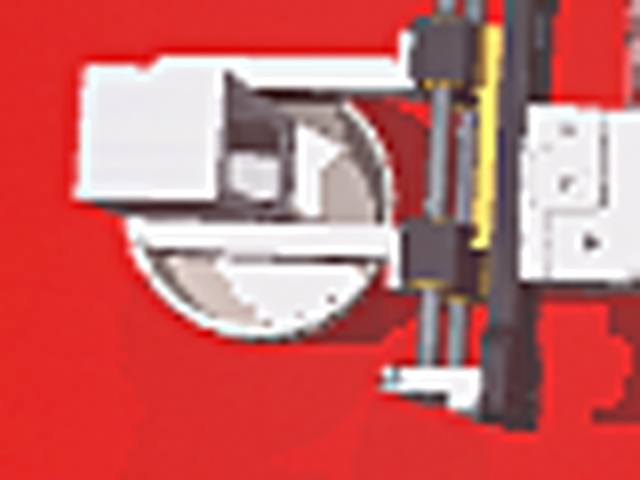

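The tablet no longer shows in the window; through it I can see the cap slot and the white ramekin, so the tablet has probably dropped. I'll level the tin above the ramekin, which is safe either way, then move aside to check.

Call:
jog_arm([
  [-1,0,-0.02,0,0,0,0.06],
  [-1,0,-0.02,0,-0.11,0,0],
  [-1,0,0,0,-0.11,0,0],
  [-1,0,0,0,-0.11,0,0],
  [-1,0,0,0,-0.11,0,0],
])

```text
time_s: 8.97
position: [0.5703, 0.1465, 0.1946]
eef_rot: [-0.468, 0.883, -0.024, 0.003]
contact_force: [0.3, 0.7, -2.3]
width: 0.466
```

Call:
jog_arm([
  [-1,0,0,0,-0.11,0,0],
  [-1,0,0,0,-0.11,0,0],
  [-1,0,0,0,-0.11,0,0],
  [-1,0,0,0,-0.11,0,0],
  [-1,0,0,0,-0.11,0,0],
])

```text
time_s: 9.38
position: [0.5669, 0.147, 0.2076]
eef_rot: [-0.199, 0.98, -0.023, 0.002]
contact_force: [1.0, 0.9, -2.0]
width: 0.467
```

Call:
jog_arm([
  [-1,0,0,0,-0.11,0,0],
  [-1,0,0,0,-0.11,0,0],
  [-1,0,0,0,-0.11,0,0],
  [-1,0,0,0,0,0,0],
])

```text
time_s: 9.72
position: [0.5611, 0.1615, 0.221]
eef_rot: [-0.03, 0.999, -0.015, 0.004]
contact_force: [-0.2, 2.6, -1.4]
width: 0.46
```

```bash
python3 st.py
```

```text
[0.5611 0.1615 0.221 ] [[ 1.    -0.029  0.009]
 [-0.03  -0.998  0.059]
 [ 0.008 -0.06  -0.998]] [-0.09  0.52 -0.31  1.71  0.13  0.91 -0.47] 0.46028846679721513 9.7167
tin c [0.561 0.16  0.24 ] slot [0.559 0.109 0.237] tilt 3.4
slot->goal in tool frame [0.027 0.008 0.157] [ 0.028  0.    -0.157]
```

Call:
jog_arm([
  [-1,-0.008,0.03,0,-0.06,0,-0.03],
  [-1,-0.008,0.035,0,0,0,0],
  [-1,-0.008,0.035,0,0,0,0],
  [-1,-0.008,0.035,0,0,0,0],
  [-1,-0.008,0.035,0,0,0,0],
])

```text
time_s: 10.13
position: [0.5137, 0.0132, 0.2238]
eef_rot: [-0.008, 1.0, 0.022, 0.005]
contact_force: [0.1, -0.8, -1.2]
width: 0.465
```

Call:
jog_arm([
  [-1,0,0.03,0.02,0,0,0],
  [-1,0,0.02,0.03,0,0,0],
  [-1,0,0,0.03,0,0,0],
  [-1,0,0,0,0,0,0],
])

```text
time_s: 10.47
position: [0.5105, -0.0431, 0.1465]
eef_rot: [-0.009, 1.0, 0.017, 0.006]
contact_force: [-0.6, 0.4, -1.8]
width: 0.462
```

```bash
python3 st.py; python3 look.py pics/t4.png; python3 -c "
import cv2
cv2.imwrite('pics/c4.png',cv2.resize(cv2.imread('pics/t4.png')[150:270,250:410],None,fx=5,fy=5,interpolation=2))"
```

```text
[ 0.5105 -0.0431  0.1465] [[ 0.999  0.034  0.012]
 [ 0.034 -0.999  0.018]
 [ 0.013 -0.017 -1.   ]] [ 0.23  0.52 -0.28  1.97  0.19  0.67 -0.12] 0.46179209937241067 10.4667
tin c [ 0.51  -0.043  0.165] slot [ 0.512 -0.095  0.165] tilt 1.0
slot->goal in tool frame [ 0.081 -0.2    0.089] [ 0.075  0.204 -0.085]
brown n 27 uv (np.float64(285.3), np.float64(201.4))
expect in tin at cap [[351.  220.2]] in ramekin [[0.594 0.119 0.012]]
```

View pics/c4.png

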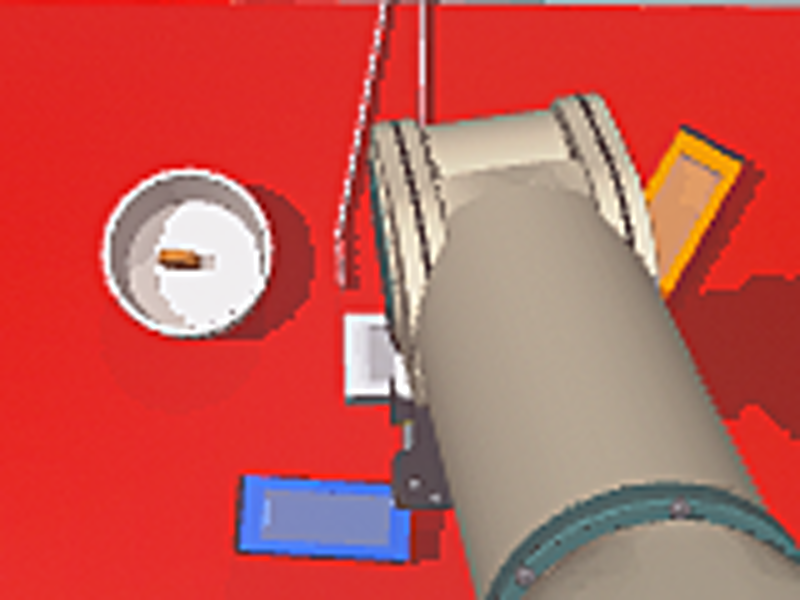

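The crop shows the tablet in the ramekin, standing on edge at about (285,201), and nothing on the mat. Now I'll lay the tin down at its old place.

Call:
jog_arm([
  [-1,0.005,0.025,0,-0.017,-0.012,0.03],
  [-1,0.003,0.02,0.02,0,0,0],
  [-1,0,0,0.03,0,0,0],
  [-1,0,0,0.03,0,0,0],
  [-1,0,0,0,0,0,0],
])

```text
time_s: 10.93
position: [0.5275, -0.0822, 0.078]
eef_rot: [-0.003, 1.0, 0.005, 0.009]
contact_force: [-1.2, -1.0, -1.1]
width: 0.467
```

```bash
python3 st.py
```

```text
[ 0.5275 -0.0822  0.078 ] [[ 1.     0.01   0.018]
 [ 0.01  -1.     0.005]
 [ 0.018 -0.005 -1.   ]] [ 0.25  0.65 -0.22  1.97  0.25  0.53 -0.12] 0.4674931894453721 10.9333
tin c [ 0.527 -0.082  0.097] slot [ 0.528 -0.134  0.097] tilt 0.3
slot->goal in tool frame [ 0.062 -0.243  0.019] [ 0.06   0.243 -0.017]
```

Call:
jog_arm([
  [-1,-0.004,0.008,0.03,-0.005,-0.018,0.01],
  [-1,0,0,0.02,0,0,0],
  [-1,0,0,0.008,0,0,0],
  [-1,0,0,0,0,0,0],
])

```text
time_s: 11.27
position: [0.5306, -0.0847, 0.028]
eef_rot: [-0.002, 1.0, 0.003, 0.006]
contact_force: [-0.6, 0.4, -0.4]
width: 0.469
```

```bash
python3 st.py
```

```text
[ 0.5306 -0.0847  0.028 ] [[ 1.     0.005  0.011]
 [ 0.005 -1.     0.004]
 [ 0.011 -0.004 -1.   ]] [ 0.23  0.74 -0.18  1.98  0.28  0.44 -0.15] 0.46941676827569245 11.2667
tin c [ 0.53  -0.085  0.047] slot [ 0.531 -0.137  0.047] tilt 0.2
slot->goal in tool frame [ 0.059 -0.246 -0.032] [0.057 0.246 0.033]
```

Call:
jog_arm([
  [-1,0,0,0.013,-0.004,-0.011,0],
  [-1,0,0,0.003,0,0,0],
  [-1,0,0,0.003,0,0,0],
  [-1,0,0,0,0,0,0],
])

```text
time_s: 11.6
position: [0.5353, -0.0824, 0.0137]
eef_rot: [-0.0, 1.0, 0.004, 0.004]
contact_force: [0.7, 0.8, -1.4]
width: 0.47
```

```bash
python3 st.py
```

```text
[ 0.5353 -0.0824  0.0137] [[ 1.     0.008  0.008]
 [ 0.008 -1.     0.001]
 [ 0.008 -0.001 -1.   ]] [ 0.21  0.77 -0.17  1.97  0.28  0.42 -0.16] 0.46952778876531037 11.6
tin c [ 0.535 -0.082  0.033] slot [ 0.536 -0.134  0.033] tilt 0.0
slot->goal in tool frame [ 0.054 -0.243 -0.047] [0.052 0.243 0.047]
```

Call:
jog_arm([
  [-1,0,0,0.005,0,-0.006,0],
  [-1,0,0,0.002,0,0,0],
  [-1,0,0,0.001,0,0,0],
])

```text
time_s: 11.85
position: [0.5364, -0.0822, 0.0076]
eef_rot: [-0.0, 1.0, 0.004, 0.002]
contact_force: [-4.1, 1.6, 21.0]
width: 0.468
```

Call:
jog_arm([
  [-1,0,0,0.001,0,0,0],
  [-1,0,0,0,0,0,0],
])

```text
time_s: 12.02
position: [0.5365, -0.0823, 0.0082]
eef_rot: [0.0, 1.0, 0.004, 0.002]
contact_force: [-0.5, -0.4, -1.5]
width: 0.464
```

Contact felt and the tin is down. Releasing.

Call:
jog_arm([
  [1,0,0,0,0,0,0],
  [1,0,0,0,0,0,0],
  [1,0,0,0,0,0,0],
  [1,0,0,0,0,0,0],
  [1,0,0,0,0,0,0],
])

```text
time_s: 12.43
position: [0.5372, -0.0827, 0.0084]
eef_rot: [0.0, 1.0, 0.004, 0.003]
contact_force: [0.1, -0.5, -0.1]
width: 0.784
```

Call:
jog_arm([
  [1,0,0,0,0,0,0],
  [1,0,0,-0.01,0,0,0],
  [1,0,0,-0.02,0,0,0],
  [1,0,0,-0.03,0,0,0],
  [1,0,0,-0.03,0,0,0],
])

```text
time_s: 12.85
position: [0.5316, -0.0819, 0.0966]
eef_rot: [-0.0, 1.0, 0.004, -0.004]
contact_force: [1.0, 0.2, 0.9]
width: 1.001
```

Call:
jog_arm([
  [1,0,0,-0.04,0,0,0],
  [1,-0.03,0,-0.02,0,0,0],
  [1,-0.03,0.02,0,0,0,0],
  [1,-0.03,0.02,0,0,0,0],
  [1,0,0,0,0,0,0],
])

```text
time_s: 13.27
position: [0.4453, -0.1223, 0.1693]
eef_rot: [0.001, 1.0, 0.007, 0.004]
contact_force: [-1.4, -0.0, 0.0]
width: 1.001
```

```bash
python3 look.py pics/t5.png; python3 -c "
from h import *
snap('side','pics/s5.png')
a=cv2.imread('pics/t5.png')[140:300,170:480]; b=cv2.imread('pics/s5.png')[120:340,200:460]
a=cv2.resize(a,(620,320));b=cv2.resize(b,(312,264));
o=np.zeros((590,640,3),np.uint8);o[:320,:620]=a;o[322:586,:312]=b;cv2.imwrite('pics/c5.png',o);print(readout.state()['contact_force'],readout.state()['width'],readout.state()['time_s'])"
```

```text
brown n 24 uv (np.float64(285.5), np.float64(201.3))
expect in tin at cap [[380.8 243.1]] in ramekin [[0.594 0.119 0.012]]
[ 0.37324481 -0.51979574  0.12605715] 1.0003040898122082 13.3667
```

View pics/c5.png

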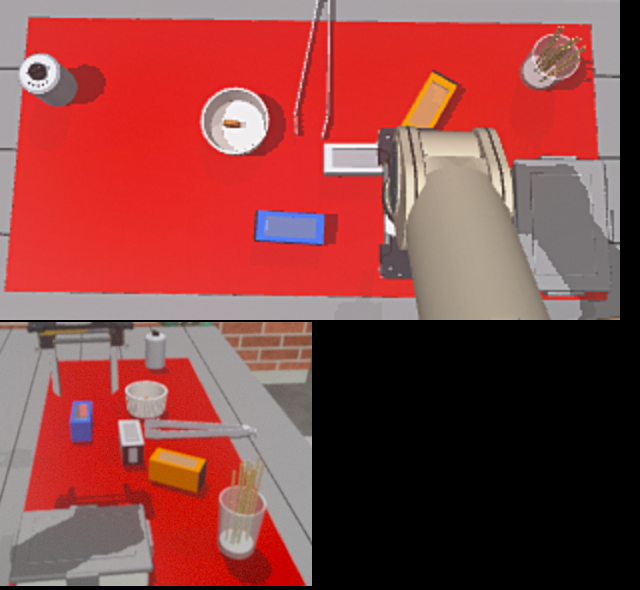

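The tin lies flat on the mat, empty. The tablet is in the ramekin at about (285,201), the bystanders haven't moved, and the open gripper is clear. Handing in.

```bash
python3 -c "
from cell import arm
print(arm.job_done())"
```

```text
the job is handed in; nothing more can be done
None
```

The tablet is in the ramekin and the tin lies flat on the mat again; I handed the job in at about 13.4 s of the 51 s allowed. I gripped the tin across its 44 mm width, tilted it about 80° over the ramekin, and the tablet dropped out after a few up-down and sideways strokes. I then set the tin down close to where it started.

- **Tablet:** It stands on edge in the ramekin, about 12 mm from the axis by a ray cast onto the floor (z = 12 mm). It was in the same spot in both pictures taken after the drop.
- **Tin:** It is empty and flat with the window up. I felt about 21 N briefly as it touched the mat. At release the tool was level to within about 0.01 rad, and the tin centre worked out at 27 mm high.
- **Ramekin and the other things:** They show no visible movement, though I compared them by eye and did not re-measure them.
- **Gripper:** It is fully open and about 0.1 m clear of everything, with no contact force above noise.

My first brown-colour check was wrong because it picked up the gripper's yellow parts. I narrowed the mask and confirmed the result in the pictures. No other checks disagreed.

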